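# Fish the drip tray out from under the step shelf by its swivel eye

## Task

The drip tray with the wheel nut key in it has been pushed too far back under the low step shelf. Pick up the hooked rod, feel for the tray's swivel eye under the ledge, drop the hook into it and gently draw the tray out, key and all, until its front wall stands at least 40 mm in front of the ledge. Then unhook, lay the rod down on the open rubber shelf clear of the tray and its eye, and leave everything else undisturbed.

Things in the scene. Friction and masses are not known exactly. Their poses are not given: they have to be found in the camera images.
- hook: Hooked rod. Flat-sided grip 110 long (x), 30 wide (y), 48 high (z), then a 7 mm dia steel rod along +x, its end bent straight down. It stands on the grip's flat underside, bent end down. Origin: centre of the grip's underside. Rod axis 25 mm above the underside; the bend is 200 mm ahead of the grip's middle, 145 mm ahead of its front end; the bent end reaches 24 mm below the rod axis. 0.2 kg.
- hook_grip (a point): Middle of the rod's grip, 24 mm above its underside; balance point some 20 mm ahead of it.
- hook_tip (a point): Lowest point of the hook's bent end (7 mm dia, round end), 200 mm ahead of and 23 mm below hook_grip.
- riser: Low step shelf fixed on the work surface: folded steel deck 300 deep (x) by 360 wide (y), four corner legs (within 30 mm of the corners), open all round below. Origin: centre of the footprint on the work surface. Its front ledge is the edge at x = -150 mm, whose lip reaches down to 86 mm above the work surface; deck top at 112 mm. Do not force it: 12 N at most.
- ledge (a point): Middle of the lower edge of the step shelf's front lip, 86 mm above the work surface.
- tray: Plastic drip tray, loose, 260 long (x), 200 wide (y), walls 58 high and 4 thick, standing under the step shelf, its front (-x) wall behind the ledge. Origin: centre of the underside. 0.5 kg; slides on the rubber at some 3 to 9 N. The eye's bracket is only riveted to thin plastic: more than 12 N from the hook on tray or eye damages it. Draw it by the eye, not by its walls; keep the fingers off it.
- tray_front (a point): Middle of the top edge of the tray's front wall, outer face, 58 mm above the underside. The eye's bracket in front of the wall: two 22 mm wide level plates that reach 8 mm in front of the pin and 32 mm above the work surface.
- tray_pin (a point): Upright pin of the swivel eye, 15 mm in front of the tray's front wall. The eye: level ring of 6 mm round steel, 20 inside, 32 outside, on a 6 mm shank, centre 50 mm from the pin, 21 to 27 mm above the work surface. It turns stiffly (1 to 3 N from the hook) and stays where left, up to 70 deg to either side of straight ahead (tray -x). Which way is not measured nor seen from above: feel for it.
- key: Chrome locking wheel nut key, 25 mm dia, 60 mm long (x), lying loose in the tray. Origin: under its middle.
- bottle: Closed green spray bottle, 72 mm dia, 196 mm high, upright on the step shelf's deck near its front edge. Origin: centre of the underside. Bystander.
- torch: LED work torch, 190 x 46 x 32 mm, long along x, lying on the work surface. Origin: centre of the underside. Bystander.
- chock: Stepped plastic wheel chock, 160 x 85 x 92 mm high, on the work surface. Origin: centre of the underside. Bystander.

How it is judged:
On the way, in this order (a step that is already met when the one before it is completed fails the run):
1. the hooked rod is held in the gripper, off the shelf (height (world z) of hook_grip above 0.034 m and contact force between the fingers and hook above 1 N), for 0.2 s.
2. the hook has caught the eye under the ledge and the tray is coming (20 mm from its start) while hook tip and front wall are still behind the ledge (contact force between hook and tray above 0.5 N and x of each of tray_front, hook_tip in the frame of riser above -0.15 m and distance of tray from where it was at the start of the episode above 0.02 m), for 0.1 s.
3. the tray's front wall stands at least 40 mm in front of the ledge (x of tray_front in the frame of riser below -0.19 m), for 0.2 s.
At the end, for the whole second after the job is handed in: The tray stands level with its front wall at least 40 mm in front of the ledge, the key still in it; the rod lies on the work surface, its tip at least 70 mm from the eye's pin and not touching the tray; tray and rod are at rest (x of tray_front in the frame of riser below -0.19 m and angle between tray's own z axis and vertical below 0.1 rad and horizontal distance between key and tray below 0.15 m and height (world z) of each of key, hook_tip below 0.04 m and height (world z) of hook_grip between 0 and 0.035 m and horizontal distance between hook_tip and tray_pin above 0.07 m and contact force between hook and tray below 0.1 N and linear speed of each of tray, hook below 0.02 m/s).
It fails at once if the hooked rod bears on the tray, its eye or the step shelf with more than 12 N (contact force between hook and tray above 12 N or contact force between hook and riser above 12 N).
It fails at once if the fingers or arm touch the tray or its eye (contact force between any of the fingers, the arm and tray above 0.5 N).
It fails at once if the hook reaches over the tray's front wall into the tray (x of hook_tip in the frame of tray above -0.127 m and contact force between hook and tray above 0.5 N).
It fails at once if the rod is let go while its grip is more than 40 mm above where it lies (height (world z) of hook_grip above 0.064 m and contact force between the fingers and hook below 0.05 N).
It fails at once if the spray bottle, torch or chock is shifted by more than 20 mm, or the bottle tipped (distance of any of bottle, torch, chock from where it was at the start of the episode above 0.02 m or angle between bottle's own z axis and vertical above 0.25 rad).
It also fails if it takes over 64 s, if anything falls off the work surface, if the arm or the gripper's body presses on something with over 40 N, if the wrist force passes 120 N, or if a joint passes its speed limit or range.

## Robot

A 6-joint arm with a two-finger parallel gripper is mounted at the origin on the work surface. World frame = base frame: x ahead of the robot, y to its left, z up, the work surface at z = 0. Lengths are in m, angles in rad, forces in N, time in s.
With the tool pointing down it reaches from about 0.25 to 0.775 m from the base axis. Payload 4 kg.
Tool frame: the origin (TCP) lies midway between the tips of the shut fingers; the grasp point (between the pads) lies 19 mm behind it; z points along the fingers, x is the direction in which the jaws open and shut, and the axes are right-handed (so a half turn about z gives the same grasp; the last joint's range is limited). The gripper opens to 94 mm and grips with 3 to 60 N. Pads are 16 mm wide; open, the fingers measure 119 mm over their backs; the gripper's body (75 mm by 177 mm) begins 78 mm behind the grasp point.
Start: joints at [1.102, 0.087, 1.371, -0, 1.684, -0.103], TCP at [0.197, 0.514, 0.206] pointing down, gripper open.
Joint ranges: [-3.1, 3.1], [-0.76, 2.03], [0.27, 2.55], [-1.08, 4.22], [0.17, 2.65], [-2.57, 2.57]. Speed limits (rad/s): [2.79, 2.79, 3.14, 3.14, 3.14, 3.14].

## Interface

Orientations are given as [roll, pitch, yaw] about the fixed x, y, z axes, in that order (R = Rz(yaw) Ry(pitch) Rx(roll)).
In Python, from bench import robot gives the robot as it stands.
- The arm moves only by the shell command python3 -m handwheel 'ROWS'. ROWS is a JSON object of lists of equal length, an entry for each row: "delta_pos": the shift along the tool's x, y, z in mm, a list of three; "rotation": the turn, a rotation vector about the tool's x, y, z in rad, a list of three; "claw": the closure, from -1 (fully open) to 1 (shut). In form: {"delta_pos": [[tx, ty, tz], ...], "rotation": [[wx, wy, wz], ...], "claw": [claw, ...]}. A call has exactly 8 rows; each row shifts and turns the commanded pose from where the row before left it, along the tool's axes as they then stand; what a row does not reach is not made up. A row lasts 1/8 s, in which the tool goes at most 62.5 mm and 10.7 degrees, less where a joint would pass 70% of its speed; a pose out of reach is approached as far as the arm can. A call with a gripper value outside its range is refused whole. The fingers move at their own pace and stop on an object; the grip force is fixed at half the most. Time passes only in rows, so rows that do not move let the fingers close, or fill a call up. It gives the time, the measured TCP pose, the force and the opening at its end, in the units of the state.
- robot.get_obs(): the state, without advancing time (a new reading comes with each control period).
- robot.snapshot(name): name is "scene" or "top" or "wrist"; returns a dict with "color" (480x640x3 uint8, red, green, blue), "intrinsics" (3x3 intrinsics, pixels), "eye" and "rotation" of the camera in the world. Camera axes: x right, y down, z forward; pixel columns grow to the right and rows downward; lengths in m; the calibration is good to about 2 mm. The wrist camera is an equidistant fisheye: a pixel r from the principal point sees the ray r / f radians off the axis. A picture is of the moment at which its call begins. There is no depth.
- robot.close_job(): hands the job in, once; it reports no verdict.
The state is a dict: "time": time; "joint_positions": joint angles; "qvel": joint speeds; "joint_torque": joint torques, N m; "tool_pos": TCP position; "ee_rot": TCP orientation; "wrist_force": force on the tool from outside, world axes, zero at the start; "wrist_torque": the same for the moment, N m; "width": finger opening in m.
Only numpy, scipy, OpenCV 4.12 (cv2) and the standard library are available. Lean on these libraries where they do the work, as an engineer would, in place of code of your own. Each camera call takes 0.05 s, during which the arm holds its last target.

## Working session

There is one attempt and no reset: what is moved stays moved. The work goes in short steps, Python scripts to look and compute and a shell command to move; the robot and the scene stay as the last step left them, time stands still between calls to the robot, and variables do not carry over. Pictures are saved under pics/ and viewed, and the job is handed in when it is done.

```bash
ls; mkdir -p pics; python3 - <<'E'
from bench import robot
import cv2
print(robot.get_obs())
for n in ("scene","top","wrist"):
    s=robot.snapshot(n); cv2.imwrite(f"pics/{n}0.png",s["color"][:,:,::-1]); print(n,s["intrinsics"],s["eye"],s["rotation"])
E
```

```text
pics
{'time': 0.0, 'joint_positions': array([ 1.10189666e+00,  8.79663995e-02,  1.37222053e+00, -2.72227930e-07,
        1.68358543e+00, -1.03101468e-01]), 'qvel': array([-0.0006161 , -0.000629  , -0.00098897, -0.00082901, -0.00011618,
        0.00142439]), 'joint_torque': array([-4.07477341e-05, -3.40158248e+01, -3.02432764e+01,  7.20193936e-02,
        3.24908900e-02, -1.51611875e-04]), 'tool_pos': array([0.1964947 , 0.51313035, 0.20431505]), 'ee_rot': array([-3.14136859e+00,  2.16815713e-03,  1.20499834e+00]), 'wrist_force': array([-0.22956532, -0.41146919, -0.22226156]), 'wrist_torque': array([0.01895052, 0.02982623, 0.05232471]), 'width': 0.09403336495397246}
scene [[441.39363288   0.         329.2901005 ]
 [  0.         441.39363288 236.38485141]
 [  0.           0.           1.        ]] [1.10323612 0.55999568 0.63681108] [-2.18927033 -0.00539941  2.40937925]
top [[610.48449709   0.         321.74883893]
 [  0.         610.48449709 241.13990488]
 [  0.           0.           1.        ]] [ 0.52215465 -0.01652112  1.46716403] [-3.08656863  0.00804827 -1.57472132]
wrist [[371.64829954   0.         318.96304643]
 [  0.         371.64829954 237.88361477]
 [  0.           0.           1.        ]] [0.13473676 0.53653541 0.38382058] [2.91173781e+00 1.27045070e-03 1.20472279e+00]
```

View pics/scene0.png

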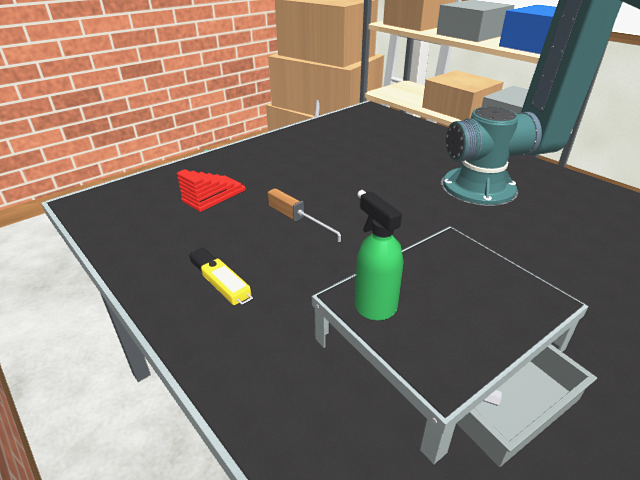

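View pics/top0.png

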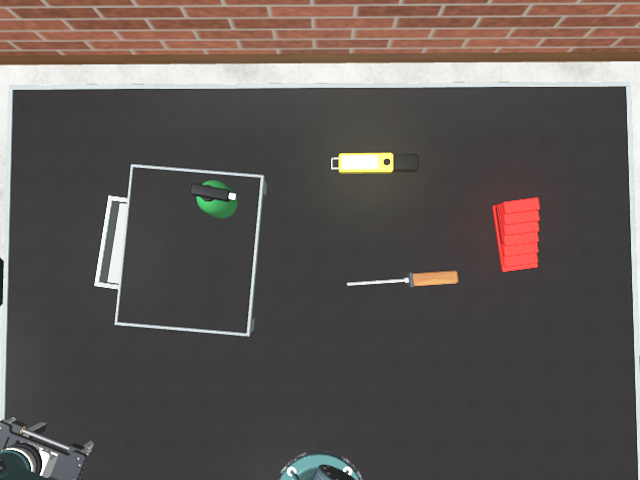

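View pics/wrist0.png

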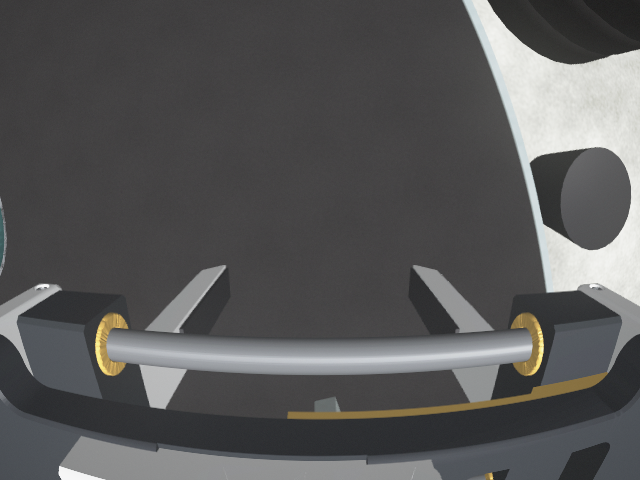

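```bash
cat > h.py <<'E'
import numpy as np, cv2
from scipy.spatial.transform import Rotation as Ro
from bench import robot
def ray(s,u,v,fish=False):
    K=s["intrinsics"]; a=(u-K[0,2])/K[0,0]; b=(v-K[1,2])/K[1,1]
    if fish:
        r=np.hypot(a,b); d=np.array([a/r*np.sin(r),b/r*np.sin(r),np.cos(r)]) if r>1e-9 else np.array([0,0,1.])
    else: d=np.array([a,b,1.])
    return Ro.from_euler('xyz',s["rotation"]).apply(d)
def pt(s,u,v,z,fish=False):
    d=ray(s,u,v,fish); e=np.array(s["eye"]); return e+d*(z-e[2])/d[2]
def proj(s,P,fish=False):
    K=s["intrinsics"]; c=Ro.from_euler('xyz',s["rotation"]).inv().apply(np.array(P)-s["eye"])
    if fish:
        r=np.hypot(c[0],c[1]); t=np.arctan2(r,c[2]); a,b=c[:2]/r*t
    else: a,b=c[:2]/c[2]
    return K[0,0]*a+K[0,2],K[1,1]*b+K[1,2]
def snap(name,f,crop=None,sc=1):
    s=robot.snapshot(name); im=s["color"][:,:,::-1]
    cv2.imwrite("pics/"+f,im if crop is None else cv2.resize(im[crop[1]:crop[3],crop[0]:crop[2]],None,fx=sc,fy=sc,interpolation=cv2.INTER_CUBIC)); return s
def st():
    o=robot.get_obs(); print("t %.2f"%o["time"],"tcp",o["tool_pos"].round(4),"rpy",o["ee_rot"].round(3),"F",o["wrist_force"].round(2),"T",o["wrist_torque"].round(2),"w %.4f"%o["width"],"q",o["joint_positions"].round(2)); return o
E
python3 - <<'E'
import sys; sys.path.insert(0,'.')
from h import *
s=robot.snapshot("top"); im=s["color"][:,:,::-1]
cv2.imwrite("pics/top_riser.png",cv2.resize(im[150:350,80:280],None,fx=3,fy=3,interpolation=cv2.INTER_CUBIC))
cv2.imwrite("pics/top_hook.png",cv2.resize(im[220:340,330:480],None,fx=5,fy=5,interpolation=cv2.INTER_CUBIC))
E
```

```text
(no output)
```

View pics/top_riser.png

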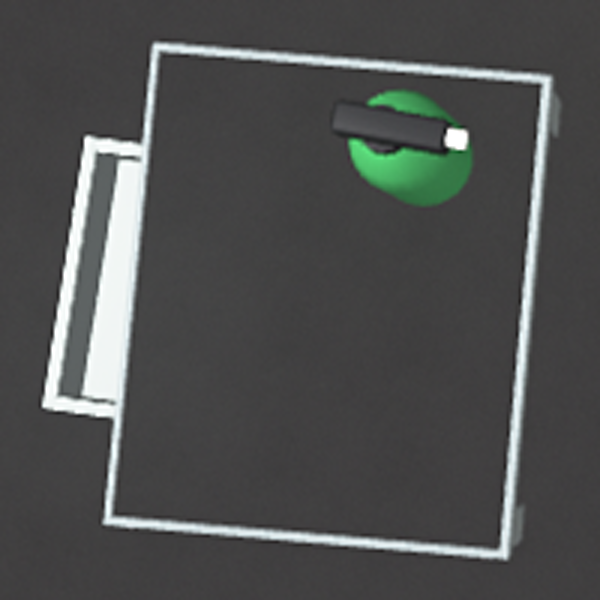

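View pics/top_hook.png

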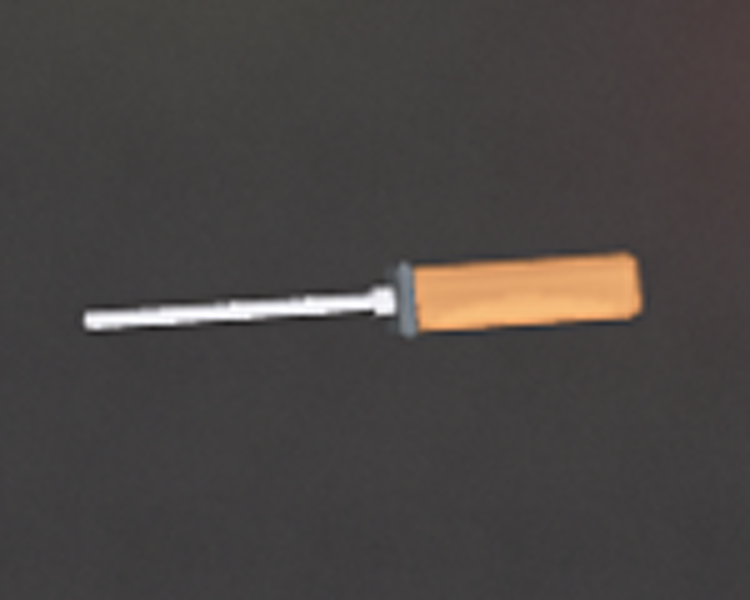

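```bash
python3 - <<'E'
from h import *
s=robot.snapshot("top")
R=[pt(s,80+x/3,150+y/3,.112) for x,y in [(155,43),(552,76),(507,557),(106,522)]]
R=np.array(R); print(R.round(4)); c=R.mean(0)
ax=(R[0]+R[3]-R[1]-R[2])[:2]; yaw=np.arctan2(ax[1],ax[0]); ay=(R[0]-R[3])[:2]*-1; print("riser",c.round(4),"yaw",yaw, np.arctan2(ay[1],ay[0])-np.pi/2, [np.linalg.norm(R[i]-R[(i+1)%4]).round(4) for i in range(4)])
T=np.array([pt(s,80+x/3,150+y/3,.058) for x,y in [(87,137),(44,408)]]); print("tray back",T.round(4),np.linalg.norm(T[0]-T[1]))
d=(T[1]-T[0])[:2]; ty=np.arctan2(d[1],d[0]); print('tray back edge dir',ty, 'tray yaw', ty+np.pi/2, ty-np.pi/2)
# riser x axis = towards back (+world y)
u=np.array([np.cos(yaw),np.sin(yaw)]); n=np.array([-u[1],u[0]])
tyaw=ty-np.pi/2 if abs(ty-np.pi/2-yaw)<1 else ty+np.pi/2
tyaw=(tyaw+np.pi)%(2*np.pi)-np.pi
tu=np.array([np.cos(tyaw),np.sin(tyaw)]);B=T[:,:2].mean(0)
F=B-.26*tu; pin=F-.015*tu; L=c[:2]-.15*u
print("tyaw",tyaw,"front",F,"pin",pin,"ledge",L,"in riser: front",(F-c[:2])@u,(F-c[:2])@n,"pin",(pin-c[:2])@u,(pin-c[:2])@n)
g0=pt(s,330+640/5,220+287/5,.04);g1=pt(s,330+413/5,220+297/5,.04);tip=pt(s,330+85/5,220+320/5,.025)
print("grip",g0,g1,"tip",tip,np.linalg.norm(g0-g1),np.linalg.norm(g1-tip)); d=tip-(g0+g1)/2; print("hook yaw",np.arctan2(d[1],d[0]),"L",np.linalg.norm(d[:2]))
gs=[pt(s,330+a/5,220+b/5,.048) for a,b in [(415,267),(628,253),(415,330),(635,319)]];print(np.array(gs).round(4))
print("bottle/chock/torch", pt(s,80+400/3,150+150/3,.3), pt(s,520,235,.05),pt(s,370,163,.03))
E
```

```text
[[0.7714 0.4201 0.112 ]
 [0.7449 0.1228 0.112 ]
 [0.3886 0.1554 0.112 ]
 [0.4152 0.4516 0.112 ]]
riser [0.58   0.2875 0.112 ] yaw 1.4817253516380438 1.482534993412544 [np.float64(0.2985), np.float64(0.3578), np.float64(0.2973), np.float64(0.3575)]
tray back [[0.708  0.4894 0.058 ]
 [0.4984 0.5194 0.058 ]] 0.21178190021855334
tray back edge dir 2.999520713690109 tray yaw 4.570317040485006 1.4287243868952126
tyaw 1.4287243868952126 front [0.56636059 0.24698965] pin [0.56423667 0.23214078] ledge [0.5666904 0.1380534] in riser: front -0.041524934367752245 0.010018729736154336 pin -0.05650387103222264 0.010813372046747436
grip [ 0.51482519 -0.32242429  0.04      ] [ 0.51058344 -0.21672948  0.04      ] tip [ 0.50024169 -0.06432419  0.025     ] 0.10577988443725443 0.15349047055891782
hook yaw 1.631440312896676 L 0.2056307005264733
[[ 0.5245 -0.2167  0.048 ]
 [ 0.5306 -0.3154  0.048 ]
 [ 0.4954 -0.2163  0.048 ]
 [ 0.5001 -0.3182  0.048 ]]
bottle/chock/torch [0.666694   0.20098381 0.3       ] [ 0.612516  -0.4654669  0.05     ] [ 0.78656583 -0.12049648  0.03      ]
```

```bash
cat >> h.py <<'E'
def go(pos,rpy=None,R=None):
    "tool-frame total translation (mm, from current axes) and rotvec (tool) to reach target; translation valid if done before turning"
    o=robot.get_obs(); C=Ro.from_euler('xyz',o["ee_rot"]); G=R if R is not None else (Ro.from_euler('xyz',rpy) if rpy is not None else C)
    d=np.array(pos)-o["tool_pos"]
    print("dpos before turn",(C.inv().apply(d)*1000).round(1),"after turn",(G.inv().apply(d)*1000).round(1),"rotvec",(C.inv()*G).as_rotvec().round(3),"dist %.1f"%(1000*np.linalg.norm(d)))
def tiltR(yaw,a): return Ro.from_euler('xyz',[np.pi,0,yaw])*Ro.from_rotvec([a,0,0])
E
python3 - <<'E'
from h import *
st()
go([.46,.05,.2],R=tiltR(0.06,0))
E
```

```text
t 0.25 tcp [0.1966 0.5134 0.2049] rpy [-3.141e+00  1.000e-03  1.205e+00] F [ 0.56 -0.08  0.08] T [ 0.01 -0.03 -0.01] w 0.0941 q [ 1.1   0.09  1.37  0.    1.68 -0.1 ]
dpos before turn [-338.6  411.7    5.2] after turn [235.1 478.4   4.9] rotvec [0.000e+00 1.000e-03 1.145e+00] dist 533.1
```

```bash
python3 -m handwheel '{"delta_pos":[[-38,46,0],[-38,46,0],[-38,46,0],[-38,46,0],[-38,46,0],[-38,46,0],[-38,46,0],[-38,46,0]],"rotation":[[0,0,0],[0,0,0],[0,0,0],[0,0,0],[0,0,0],[0,0,0],[0,0,0],[0,0,0]],"claw":[-1,-1,-1,-1,-1,-1,-1,-1]}'
python3 - <<'E'
from h import *
st()
go([.50,.0,.18],R=tiltR(0.06,0))
E
```

```text
time: 1.25
tool_pos: [0.4323, 0.0963, 0.2056]
ee_rot: [3.141, -0.001, 1.205]
wrist_force: [0.4, 0.5, 0.9]
width: 0.094
t 1.25 tcp [0.4323 0.0963 0.2056] rpy [ 3.141e+00 -1.000e-03  1.205e+00] F [0.44 0.49 0.85] T [ 0.07 -0.03 -0.04] w 0.0940 q [ 0.09 -0.16  1.61  0.    1.69 -1.11]
dpos before turn [-65.7  97.7  25.7] after turn [ 61.8 100.2  25.6] rotvec [ 0.000e+00 -1.000e-03  1.145e+00] dist 120.5
```

```bash
python3 -m handwheel '{"delta_pos":[[-33,49,0],[-33,49,0],[0,0,0],[0,0,0],[0,0,0],[0,0,0],[0,0,0],[0,0,0]],"rotation":[[0,0,0],[0,0,0.17],[0,0,0.17],[0,0,0.17],[0,0,0.17],[0,0,0.17],[0,0,0.17],[0,0,0.125]],"claw":[-1,-1,-1,-1,-1,-1,-1,-1]}'
python3 - <<'E'
from h import *
st()
go([.56,.0,.10],R=tiltR(0.0,0.75))
E
```

```text
time: 2.25
tool_pos: [0.4995, 0.0014, 0.2053]
ee_rot: [-3.141, 0.0, 0.056]
wrist_force: [-0.4, -0.1, -0.1]
width: 0.0942
t 2.25 tcp [0.4995 0.0014 0.2053] rpy [-3.141  0.     0.056] F [-0.4  -0.11 -0.07] T [ 0.02  0.04 -0.05] w 0.0942 q [-0.11 -0.03  1.49  0.    1.68 -0.17]
dpos before turn [ 60.4   4.8 105.3] after turn [60.5 72.8 76.1] rotvec [0.75  0.021 0.053] dist 121.5
```

```bash
python3 -m handwheel '{"delta_pos":[[30,0,40],[30,0,40],[0,0,0],[0,0,0],[0,0,0],[0,0,0],[0,0,0],[0,0,0]],"rotation":[[0,0,0.05],[0,0,0],[0.18,0,0],[0.18,0,0],[0.18,0,0],[0.18,0,0],[0,0,0],[0,0,0]],"claw":[-1,-1,-1,-1,-1,-1,-1,-1]}'
python3 - <<'E'
from h import *
st()
s=snap("wrist","w1.png"); print(s["eye"])
for p in [(.5667,.138,.086),(.564,.232,.027),(.564,.232,.0)]: print(proj(s,p,True))
E
```

```text
time: 3.25
tool_pos: [0.5597, 0.0037, 0.1258]
ee_rot: [-2.423, -0.0, 0.01]
wrist_force: [-0.3, 0.1, -0.1]
width: 0.0941
t 3.25 tcp [0.5597 0.0037 0.1258] rpy [-2.423 -0.     0.01 ] F [-0.33  0.14 -0.15] T [-0.35  0.02 -0.04] w 0.0941 q [-0.48  0.3   1.46  0.63  1.73 -0.5 ]
[ 0.5597848  -0.06525512  0.30409374]
(np.float64(330.09821846847115), np.float64(140.91827895200535))
(np.float64(325.5213333838129), np.float64(114.7404607401217))
(np.float64(325.18806107223486), np.float64(132.00443823505182))
```

View pics/w1.png

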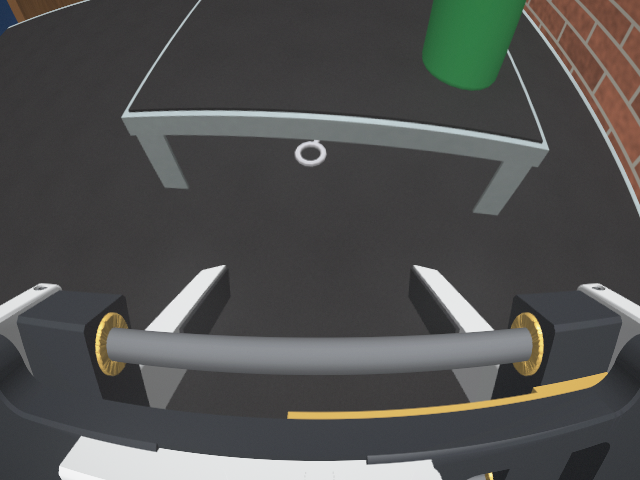

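```bash
python3 -m handwheel '{"delta_pos":[[0,25,28],[0,25,28],[0,0,0],[0,0,0],[0,0,0],[0,0,0],[0,0,0],[0,0,0]],"rotation":[[0,0,0],[0,0,0],[0,0,0],[0.1,0,0],[0,0,0],[0,0,0],[0,0,0],[0,0,0]],"claw":[-1,-1,-1,-1,-1,-1,-1,-1]}'
python3 - <<'E'
from h import *
st()
s=snap("wrist","w2.png",(170,50,500,250),2.4); print(s["eye"],s["rotation"])
import pickle; pickle.dump(s,open("w2.pkl","wb"))
for p in [(.5667,.138,.086),(.564,.232,.032),(.564,.232,.0)]: print(proj(s,p,True))
E
```

```text
time: 4.3
tool_pos: [0.5598, 0.0031, 0.0512]
ee_rot: [-2.323, -0.001, 0.011]
wrist_force: [-0.2, -1.0, 0.1]
width: 0.0939
t 4.30 tcp [0.5598 0.0031 0.0512] rpy [-2.323e+00 -1.000e-03  1.100e-02] F [-0.2  -0.95  0.1 ] T [-0.37  0.08 -0.03] w 0.0939 q [-0.51  0.42  1.52  0.69  1.67 -0.62]
[ 0.55991673 -0.08340211  0.22172767] [-2.55208471e+00 -1.38948453e-03  1.03639924e-02]
(np.float64(332.0846803143495), np.float64(77.71844515579855))
(np.float64(326.3559842323974), np.float64(74.51684369005912))
(np.float64(325.9090291663683), np.float64(100.96819713901792))
```

View pics/w2.png

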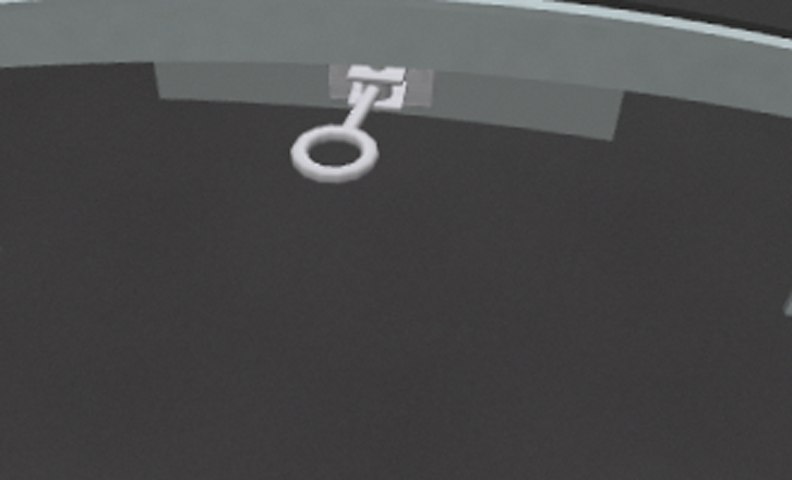

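```bash
python3 - <<'E'
from h import *
import pickle
s=pickle.load(open("w2.pkl","rb"))
f=lambda x,y,z: pt(s,170+x/2.4,50+y/2.4,z,True).round(4)
print("ring c",f(335,153.5,.024)); print("ext l r",f(291,153,.024),f(378,153,.024)); print("ext far near",f(335,123,.026),f(335,183,.023))
print("hole",f(306,153,.026),f(364,153,.026),f(335,136,.024),f(335,167,.025))
print("pin bracket top l/r near",f(348,78,.032),f(405,80,.032))
print("shank start",f(373,90,.024))
print("tray base corners",f(160,98,.0),f(612,140,.0))
print("ledge lower edge",f(300,63,.086),f(620,92,.086), f(60,65,.086))
E
```

```text
ring c [0.5494 0.1778 0.024 ]
ext l r [0.5334 0.1782 0.024 ] [0.5649 0.1783 0.024 ]
ext far near [0.5489 0.1944 0.026 ] [0.5498 0.1618 0.023 ]
hole [0.5391 0.1755 0.026 ] [0.5598 0.1755 0.026 ] [0.5491 0.1887 0.024 ] [0.5496 0.1685 0.025 ]
pin bracket top l/r near [0.5534 0.217  0.032 ] [0.5754 0.2161 0.032 ]
shank start [0.5632 0.2207 0.024 ]
tray base corners [0.4681 0.2545 0.    ] [0.6661 0.2264 0.    ]
ledge lower edge [0.5414 0.1399 0.086 ] [0.6323 0.1306 0.086 ] [0.4684 0.1458 0.086 ]
```

```bash
python3 -m handwheel '{"delta_pos":[[0,-36,-34],[0,0,0],[0,0,0],[0,0,0],[0,0,0],[-8,50,0],[-8,50,0],[-8,50,0]],"rotation":[[0,0,0],[-0.17,0,0],[-0.17,0,0],[-0.17,0,0],[-0.17,0,0],[-0.14,0,-0.05],[0,0,0],[0,0,0]],"claw":[-1,-1,-1,-1,-1,-1,-1,-1]}'
python3 - <<'E'
from h import *
st()
go([.5115,-.257,.1],R=tiltR(0.06,0))
E
```

```text
time: 5.35
tool_pos: [0.5419, -0.1478, 0.0932]
ee_rot: [3.142, -0.004, 0.062]
wrist_force: [0.5, 0.0, 0.6]
width: 0.0941
t 5.35 tcp [ 0.5419 -0.1478  0.0932] rpy [ 3.142 -0.004  0.062] F [0.48 0.01 0.59] T [-0.06  0.04  0.03] w 0.0941 q [-0.37  0.16  1.52  0.    1.46 -0.43]
dpos before turn [-37.2 107.1  -6.9] after turn [-36.9 107.2  -6.8] rotvec [ 0.    -0.004  0.002] dist 113.5
```

```bash
python3 -m handwheel '{"delta_pos":[[-18.5,53.5,0],[-18.5,53.5,0],[0,0,8],[0,0,8],[0,0,0],[0,0,0],[0,0,0],[0,0,0]],"rotation":[[0,0.002,0],[0,0,0],[0,0,0],[0,0,0],[0,0,0],[0,0,0],[0,0,0],[0,0,0]],"claw":[-1,-1,-1,-1,-1,-1,-1,-1]}'
python3 - <<'E'
from h import *
st()
go([.512,-.257,.008],R=tiltR(0.06,0))
s=snap("wrist","w3.png")
for p in [(.512,-.269,.048),(.512-.055*.06,-.214,.048),(.512-.2*.06,-.069,.025)]: print(proj(s,p,True))
s=snap("top","t3.png",(330,220,480,340),5)
E
```

```text
time: 6.35
tool_pos: [0.5119, -0.2565, 0.0771]
ee_rot: [3.141, -0.006, 0.061]
wrist_force: [-0.3, -1.0, -0.6]
width: 0.0939
t 6.35 tcp [ 0.5119 -0.2565  0.0771] rpy [ 3.141 -0.006  0.061] F [-0.34 -0.95 -0.61] T [-0.08  0.12  0.08] w 0.0939 q [-0.57  0.19  1.51  0.    1.43 -0.63]
dpos before turn [-0.4  0.5 69.1] after turn [ 0.   0.5 69.1] rotvec [ 0.    -0.006  0.001] dist 69.1
(np.float64(318.4814861379144), np.float64(285.28711327228314))
(np.float64(318.48943715820474), np.float64(192.8473187476599))
(np.float64(318.41595913240207), np.float64(-28.499053198418608))
```

View pics/w3.png

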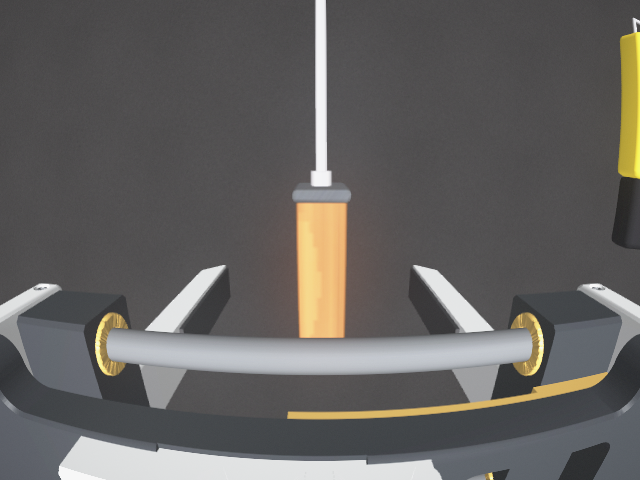

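View pics/t3.png

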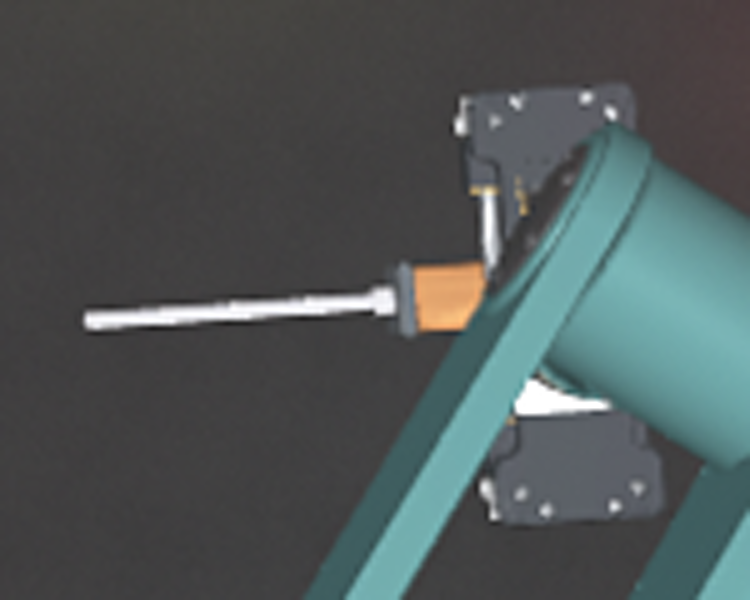

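```bash
python3 -m handwheel '{"delta_pos":[[1.5,0,20],[0,0,20],[0,0,20],[0,0,7],[0,0,0],[0,0,0],[0,0,0],[0,0,0]],"rotation":[[0,-0.005,0],[0,0,0],[0,0,0],[0,0,0],[0,0,0],[0,0,0],[0,0,0],[0,0,0]],"claw":[-1,-1,-1,-1,-1,1,1,1]}'
python3 - <<'E'
from h import *
st()
E
```

```text
time: 7.45
tool_pos: [0.5136, -0.2569, 0.0104]
ee_rot: [3.141, -0.002, 0.06]
wrist_force: [-0.2, -0.2, 0.4]
width: 0.0675
t 7.45 tcp [ 0.5136 -0.2569  0.0104] rpy [ 3.141e+00 -2.000e-03  6.000e-02] F [-0.21 -0.2   0.35] T [-0.07  0.11  0.  ] w 0.0675 q [-0.56  0.26  1.57  0.    1.31 -0.62]
```

```bash
python3 -m handwheel '{"delta_pos":[[0,0,0],[0,0,0],[0,0,0],[0,0,0],[0,0,0],[0,0,0],[0,0,-20],[0,0,-20]],"rotation":[[0,0,0],[0,0,0],[0,0,0],[0,0,0],[0,0,0],[0,0,0],[0,0,0],[0,0,0]],"claw":[1,1,1,1,1,1,1,1]}'
python3 - <<'E'
from h import *
st()
s=snap("wrist","w4.png")
s=snap("scene","s4.png",(160,140,420,320),3)
s=snap("top","t4.png",(330,220,480,340),5)
E
```

```text
time: 8.45
tool_pos: [0.5122, -0.2562, 0.0489]
ee_rot: [-3.14, 0.002, 0.06]
wrist_force: [0.8, 0.2, -2.3]
width: 0.0297
t 8.45 tcp [ 0.5122 -0.2562  0.0489] rpy [-3.14e+00  2.00e-03  6.00e-02] F [ 0.78  0.19 -2.3 ] T [-0.1   0.06 -0.  ] w 0.0297 q [-0.56  0.22  1.54  0.    1.39 -0.62]
```

View pics/w4.png

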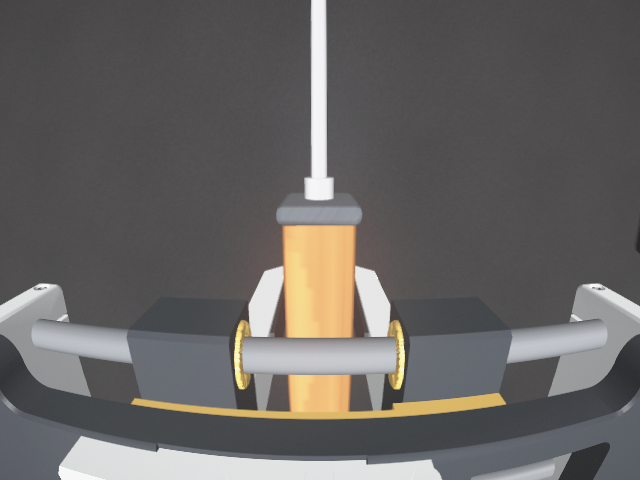

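View pics/s4.png

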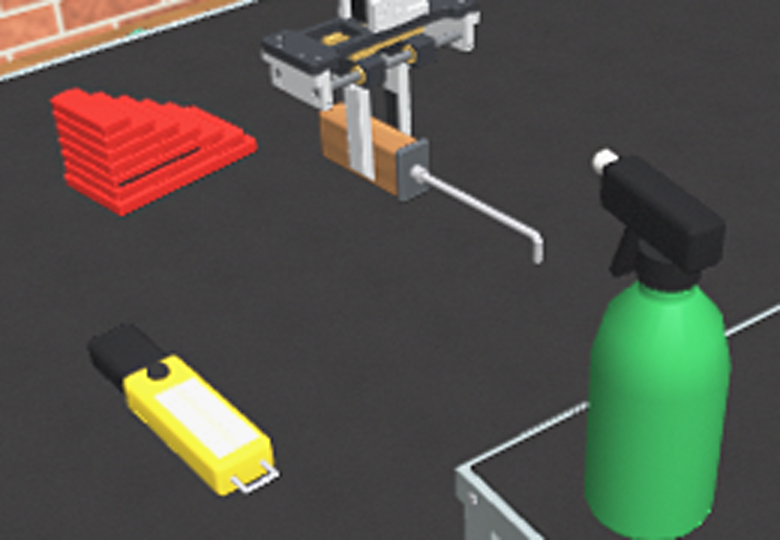

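View pics/t4.png

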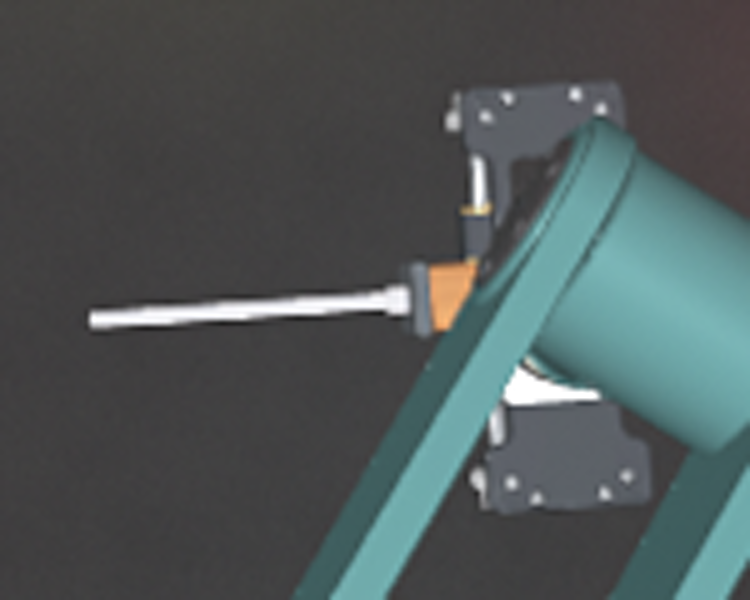

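```bash
python3 - <<'E'
from h import *
o=st(); C=Ro.from_euler('xyz',o["ee_rot"])
s=robot.snapshot("top"); p=pt(s,330+89/5,220+320/5,.0635); print("bend outer",p)
h=np.array([-np.sin(.06),np.cos(.06),0]); t=p-.0035*h; t[2]=.0395
print("tip",t,"offset tool mm",C.inv().apply(t-o["tool_pos"])*1000)
s2=robot.snapshot("scene"); print("scene proj of tip bottom",proj(s2,t),"vs 340,227; at z=.0395 ->",pt(s2,340,227.3,.0395))
# wrist view rod direction
for q in [(0,-100,0),(0,-150,0)]:
    pass
E
```

```text
t 8.60 tcp [ 0.5136 -0.257   0.0503] rpy [ 3.141e+00 -2.000e-03  6.000e-02] F [ 0.39  0.86 -3.13] T [-0.08  0.03 -0.05] w 0.0298 q [-0.56  0.22  1.53  0.    1.39 -0.62]
bend outer [ 0.5008197  -0.06488201  0.0635    ]
tip [ 0.50102958 -0.06837571  0.0395    ] offset tool mm [  -1.32968238 -189.06884441   10.62133394]
scene proj of tip bottom (np.float64(339.5623877686653), np.float64(229.0306003411477)) vs 340,227; at z=.0395 -> [ 0.49522479 -0.0730507   0.0395    ]
```

```bash
python3 - <<'E'
from h import *
go([.5336,-.0106,.0503],R=tiltR(-0.09,0))
E
```

```text
dpos before turn [  35.8 -244.    -1.6] after turn [  -1.  -246.6   -1.8] rotvec [-0.001  0.001  0.15 ] dist 246.6
```

```bash
python3 -m handwheel '{"delta_pos":[[0,0,0],[0,-35,0],[0,-35,0],[0,-35,0],[0,-35,0],[0,-35,0],[0,-35,0],[-1,-36,0]],"rotation":[[0,0,0.15],[0,0,0],[0,0,0],[0,0,0],[0,0,0],[0,0,0],[0,0,0],[0,0,0]],"claw":[1,1,1,1,1,1,1,1]}'
python3 - <<'E'
from h import *
for i in range(2):
  o=st()
  s=snap("top","t5.png",(80,150,380,350),2.6)
o=st();C=Ro.from_euler('xyz',o["ee_rot"]);print("tip est",o["tool_pos"]+C.apply([-.0013,-.189,.010]))
E
```

```text
time: 9.7
tool_pos: [0.5333, -0.0104, 0.0481]
ee_rot: [-3.141, 0.002, -0.09]
wrist_force: [0.8, -0.4, -2.8]
width: 0.0301
t 9.70 tcp [ 0.5333 -0.0104  0.0481] rpy [-3.141e+00  2.000e-03 -9.000e-02] F [ 0.82 -0.35 -2.79] T [-0.08  0.03  0.  ] w 0.0301 q [-0.13  0.14  1.63  0.    1.37 -0.04]
t 9.75 tcp [ 0.5332 -0.0059  0.0481] rpy [-3.137e+00  3.000e-03 -8.700e-02] F [-0.27  3.55 -2.05] T [ 0.19  0.07 -0.05] w 0.0301 q [-0.12  0.14  1.63  0.    1.37 -0.03]
t 9.80 tcp [ 0.5332 -0.0083  0.0481] rpy [-3.14e+00  3.00e-03 -8.60e-02] F [ 0.07 -0.59 -2.23] T [-0.1   0.08 -0.03] w 0.0301 q [-0.12  0.14  1.63  0.    1.37 -0.04]
tip est [0.54812296 0.18011459 0.03843367]
```

View pics/t5.png

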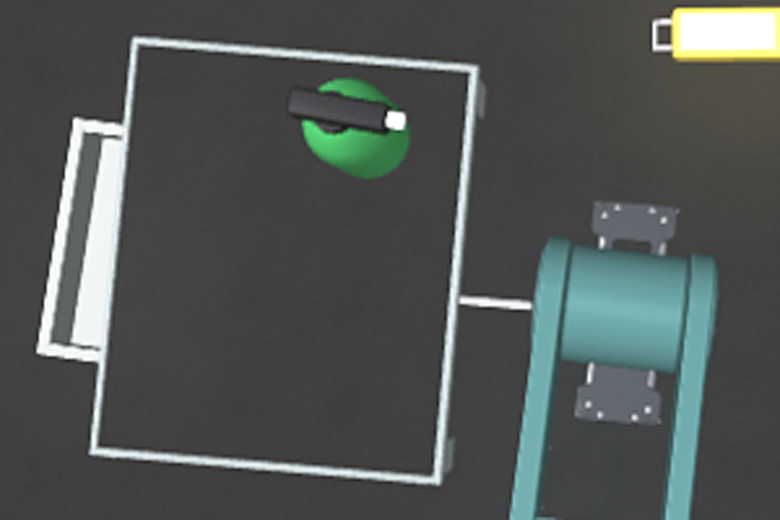

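```bash
python3 -m handwheel '{"delta_pos":[[0,0,0],[0,0,2],[0,0,2],[0,0,2],[0,0,2],[0,0,0],[0,0,0],[0,0,0]],"rotation":[[0,0,0],[0,0,0],[0,0,0],[0,0,0],[0,0,0],[0,0,0],[0,0,0],[0,0,0]],"claw":[1,1,1,1,1,1,1,1]}'
cat >> h.py <<'E'
OFF=np.array([-.0013,-.189,.010])
def tip(): 
    o=st();C=Ro.from_euler('xyz',o["ee_rot"]); t=o["tool_pos"]+C.apply(OFF); u=np.array([.0890,.9960]); c=np.array([.58,.2875]); d=t[:2]-c
    print("tip",t.round(4),"riser x,y",round(d@u,4),round(d@np.array([-u[1],u[0]]),4)); return t
E
python3 -c "
from h import *
tip()"
```

```text
time: 10.8
tool_pos: [0.5344, -0.0116, 0.0419]
ee_rot: [-3.142, -0.001, -0.09]
wrist_force: [-0.1, -0.3, -3.1]
width: 0.0301
t 10.80 tcp [ 0.5344 -0.0116  0.0419] rpy [-3.142e+00 -1.000e-03 -9.000e-02] F [-0.11 -0.26 -3.06] T [-0.02  0.05  0.03] w 0.0301 q [-0.13  0.14  1.64  0.    1.36 -0.04]
tip [0.5502 0.1767 0.0319] riser x,y -0.113 0.0199
```

```bash
python3 -m handwheel '{"delta_pos":[[-0.8,-1,2],[0,0,2],[0,0,2],[0,0,1],[0,0,1],[0,0,0],[0,0,0],[0,0,0]],"rotation":[[0,0,0],[0,0,0],[0,0,0],[0,0,0],[0,0,0],[0,0,0],[0,0,0],[0,0,0]],"claw":[1,1,1,1,1,1,1,1]}'
python3 -c "
from h import *
tip()"
```

```text
time: 11.8
tool_pos: [0.5337, -0.0106, 0.0338]
ee_rot: [-3.142, -0.001, -0.09]
wrist_force: [-0.2, -1.0, -2.8]
width: 0.0298
t 11.80 tcp [ 0.5337 -0.0106  0.0338] rpy [-3.142e+00 -1.000e-03 -9.000e-02] F [-0.22 -0.97 -2.76] T [-0.03  0.07  0.03] w 0.0298 q [-0.13  0.15  1.65  0.    1.34 -0.04]
tip [0.5495 0.1778 0.0238] riser x,y -0.112 0.0206
```

```bash
python3 -m handwheel '{"delta_pos":[[0,0,2],[0,0,2],[0,0,2],[0,0,2],[0,0,2],[0,0,2],[0,0,0],[0,0,0]],"rotation":[[0,0,0],[0,0,0],[0,0,0],[0,0,0],[0,0,0],[0,0,0],[0,0,0],[0,0,0]],"claw":[1,1,1,1,1,1,1,1]}'
python3 -c "
from h import *
tip()"
```

```text
time: 12.8
tool_pos: [0.5337, -0.0106, 0.0218]
ee_rot: [-3.142, -0.001, -0.09]
wrist_force: [-0.4, -0.1, -2.2]
width: 0.0296
t 12.80 tcp [ 0.5337 -0.0106  0.0218] rpy [-3.142e+00 -1.000e-03 -9.000e-02] F [-0.41 -0.1  -2.21] T [-0.03  0.01 -0.03] w 0.0296 q [-0.13  0.16  1.66  0.    1.32 -0.04]
tip [0.5494 0.1778 0.0118] riser x,y -0.112 0.0207
```

```bash
python3 -m handwheel '{"delta_pos":[[0,1,0],[0,1,0],[0,1,0],[0,1,0],[0,1,0],[0,1,0],[0,1,0],[0,1,0]],"rotation":[[0,0,0],[0,0,0],[0,0,0],[0,0,0],[0,0,0],[0,0,0],[0,0,0],[0,0,0]],"claw":[1,1,1,1,1,1,1,1]}'
python3 -c "
from h import *
tip()"
```

```text
time: 13.8
tool_pos: [0.5329, -0.0179, 0.0217]
ee_rot: [-3.141, -0.0, -0.09]
wrist_force: [0.4, 3.7, -3.6]
width: 0.0296
t 13.80 tcp [ 0.5329 -0.0179  0.0217] rpy [-3.141 -0.    -0.09 ] F [ 0.42  3.68 -3.59] T [ 0.62 -0.08 -0.04] w 0.0296 q [-0.14  0.16  1.67  0.    1.32 -0.05]
tip [0.5486 0.1704 0.0119] riser x,y -0.1194 0.0208
```

```bash
python3 -m handwheel '{"delta_pos":[[0,1,0],[0,1,0],[0,1,0],[0,1,0],[0,1,0],[0,1,0],[0,1,0],[0,1,0]],"rotation":[[0,0,0],[0,0,0],[0,0,0],[0,0,0],[0,0,0],[0,0,0],[0,0,0],[0,0,0]],"claw":[1,1,1,1,1,1,1,1]}'
python3 -c "
from h import *
tip(); snap('top','t6.png',(80,150,380,350),2.6)"
```

```text
time: 14.8
tool_pos: [0.5322, -0.0265, 0.0218]
ee_rot: [-3.141, -0.001, -0.09]
wrist_force: [-0.2, 4.8, -2.2]
width: 0.0298
t 14.80 tcp [ 0.5322 -0.0265  0.0218] rpy [-3.141e+00 -1.000e-03 -9.000e-02] F [-0.18  4.8  -2.22] T [ 0.72 -0.04 -0.07] w 0.0298 q [-0.16  0.16  1.67  0.    1.32 -0.07]
tip [0.5479 0.1618 0.0118] riser x,y -0.128 0.0207
```

View pics/t6.png

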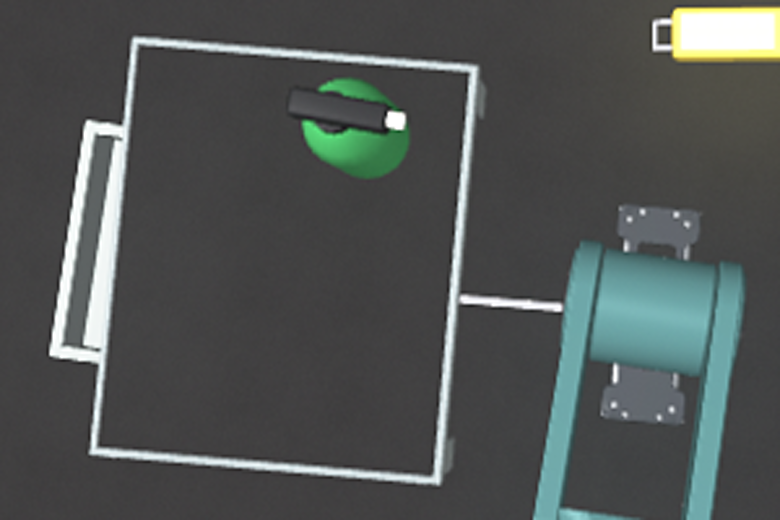

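```bash
python3 -m handwheel '{"delta_pos":[[0,1.5,0],[0,1.5,0],[0,1.5,0],[0,1.5,0],[0,1.5,0],[0,1.5,0],[0,1.5,0],[0,1.5,0]],"rotation":[[0,0,0],[0,0,0],[0,0,0],[0,0,0],[0,0,0],[0,0,0],[0,0,0],[0,0,0]],"claw":[1,1,1,1,1,1,1,1]}'
python3 -c "
from h import *
tip()"
```

```text
time: 15.85
tool_pos: [0.5311, -0.0385, 0.0217]
ee_rot: [-3.142, -0.0, -0.09]
wrist_force: [1.2, 4.3, -1.9]
width: 0.0299
t 15.85 tcp [ 0.5311 -0.0385  0.0217] rpy [-3.142 -0.    -0.09 ] F [ 1.16  4.33 -1.87] T [ 0.69 -0.07 -0.03] w 0.0299 q [-0.18  0.16  1.67  0.    1.32 -0.09]
tip [0.5468 0.1498 0.0117] riser x,y -0.1401 0.0208
```

```bash
python3 -m handwheel '{"delta_pos":[[0,1,0],[0,1,0],[0,1,0],[0,1,0],[0,1,0],[0,1,0],[0,1,0],[0,1,0]],"rotation":[[0,0,0],[0,0,0],[0,0,0],[0,0,0],[0,0,0],[0,0,0],[0,0,0],[0,0,0]],"claw":[1,1,1,1,1,1,1,1]}'
python3 -c "
from h import *
tip(); snap('top','t7.png',(80,150,380,350),2.6)"
```

```text
time: 16.85
tool_pos: [0.5304, -0.0465, 0.0218]
ee_rot: [-3.142, -0.001, -0.09]
wrist_force: [0.6, 3.8, -0.8]
width: 0.0296
t 16.85 tcp [ 0.5304 -0.0465  0.0218] rpy [-3.142e+00 -1.000e-03 -9.000e-02] F [ 0.57  3.81 -0.76] T [ 0.77 -0.04 -0.06] w 0.0296 q [-0.19  0.16  1.67  0.    1.32 -0.1 ]
tip [0.5461 0.1419 0.0118] riser x,y -0.1481 0.0208
```

View pics/t7.png

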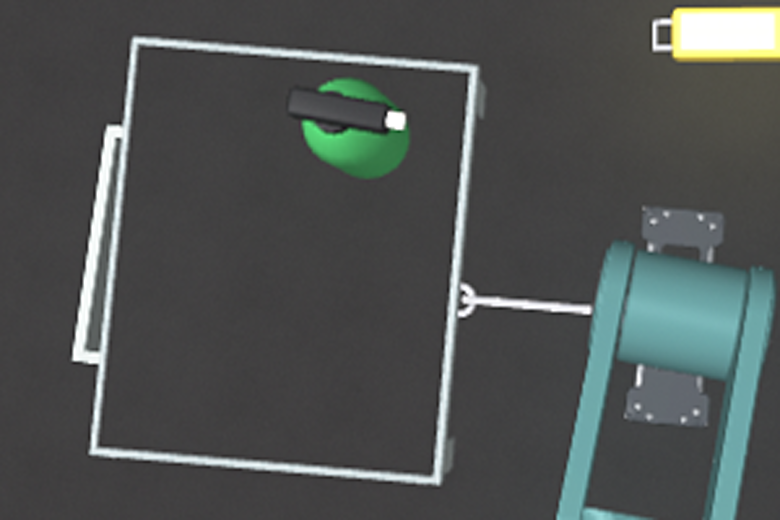

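```bash
python3 -m handwheel '{"delta_pos":[[0,1.5,0],[0,2,0],[0,2.5,0],[0,3,0],[0,3,0],[0,3,0],[0,3,0],[0,3,0]],"rotation":[[0,0,0],[0,0,0],[0,0,0],[0,0,0],[0,0,0],[0,0,0],[0,0,0],[0,0,0]],"claw":[1,1,1,1,1,1,1,1]}'
python3 -c "
from h import *
tip()"
```

```text
time: 17.9
tool_pos: [0.5285, -0.0675, 0.0217]
ee_rot: [-3.142, -0.0, -0.09]
wrist_force: [1.0, 4.4, -1.6]
width: 0.0302
t 17.90 tcp [ 0.5285 -0.0675  0.0217] rpy [-3.142 -0.    -0.09 ] F [ 1.03  4.41 -1.62] T [ 0.77 -0.04 -0.01] w 0.0302 q [-0.23  0.16  1.67  0.    1.32 -0.14]
tip [0.5442 0.1208 0.0117] riser x,y -0.1692 0.0208
```

```bash
python3 -m handwheel '{"delta_pos":[[0,3,0],[0,3,0],[0,3,0],[0,3,0],[0,3,0],[0,3,0],[0,3,0],[0,3,0]],"rotation":[[0,0,0],[0,0,0],[0,0,0],[0,0,0],[0,0,0],[0,0,0],[0,0,0],[0,0,0]],"claw":[1,1,1,1,1,1,1,1]}'
python3 -c "
from h import *
tip()"
```

```text
time: 18.9
tool_pos: [0.5263, -0.0914, 0.0217]
ee_rot: [-3.142, -0.0, -0.09]
wrist_force: [0.8, 4.3, -2.5]
width: 0.0296
t 18.90 tcp [ 0.5263 -0.0914  0.0217] rpy [-3.142 -0.    -0.09 ] F [ 0.81  4.33 -2.49] T [ 0.75 -0.06 -0.02] w 0.0296 q [-0.28  0.16  1.66  0.    1.32 -0.19]
tip [0.542  0.0969 0.0117] riser x,y -0.1932 0.0209
```

```bash
python3 -m handwheel '{"delta_pos":[[0,3,0],[0,3,0],[0,3,0],[0,3,0],[0,3,0],[0,3,0],[0,3,0],[0,3,0]],"rotation":[[0,0,0],[0,0,0],[0,0,0],[0,0,0],[0,0,0],[0,0,0],[0,0,0],[0,0,0]],"claw":[1,1,1,1,1,1,1,1]}'
python3 -c "
from h import *
tip(); snap('top','t8.png',(80,150,380,350),2.6);snap('wrist','w8.png')"
```

```text
time: 19.9
tool_pos: [0.5242, -0.1153, 0.0217]
ee_rot: [-3.142, -0.0, -0.09]
wrist_force: [1.8, 5.3, -2.0]
width: 0.0302
t 19.90 tcp [ 0.5242 -0.1153  0.0217] rpy [-3.142 -0.    -0.09 ] F [ 1.85  5.29 -2.  ] T [ 0.73 -0.11  0.01] w 0.0302 q [-0.32  0.17  1.66  0.    1.32 -0.23]
tip [0.5399 0.073  0.0117] riser x,y -0.2172 0.0209
```

View pics/t8.png

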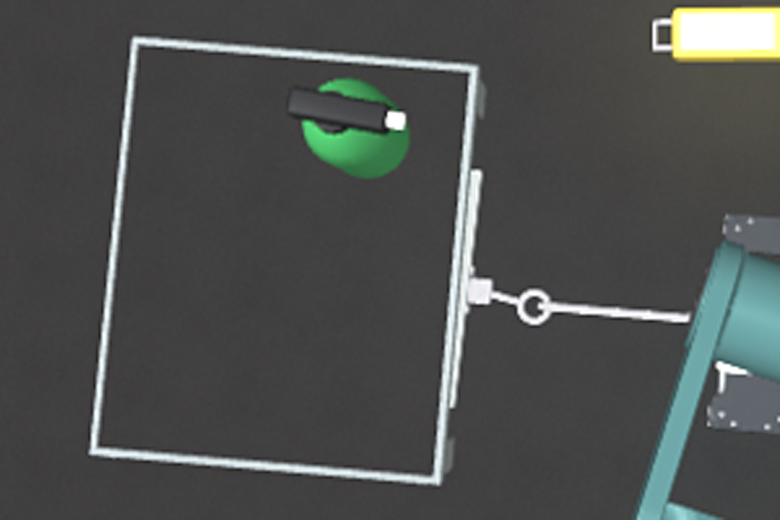

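View pics/w8.png

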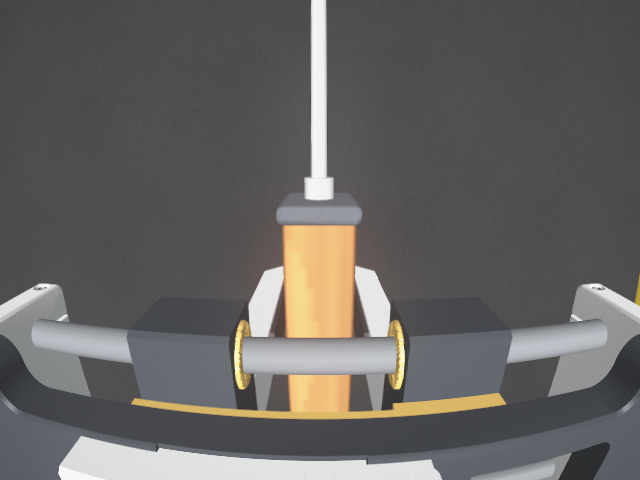

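```bash
python3 -m handwheel '{"delta_pos":[[0,3,0],[0,3,0],[0,3,0],[0,3,0],[0,3,0],[0,3,0],[0,3,0],[0,3,0]],"rotation":[[0,0,0],[0,0,0],[0,0,0],[0,0,0],[0,0,0],[0,0,0],[0,0,0],[0,0,0]],"claw":[1,1,1,1,1,1,1,1]}'
python3 -c "
from h import *
tip()"
```

```text
time: 21.0
tool_pos: [0.522, -0.1392, 0.0217]
ee_rot: [-3.142, -0.0, -0.09]
wrist_force: [0.3, 4.3, -2.7]
width: 0.0296
t 21.00 tcp [ 0.522  -0.1392  0.0217] rpy [-3.142 -0.    -0.09 ] F [ 0.34  4.3  -2.73] T [ 0.73 -0.03 -0.01] w 0.0296 q [-0.37  0.18  1.65  0.    1.32 -0.28]
tip [0.5377 0.0491 0.0117] riser x,y -0.2412 0.0209
```

```bash
python3 -m handwheel '{"delta_pos":[[0,3,0],[0,3,0],[0,3,0],[0,3,0],[0,3,0],[0,3,0],[0,3,0],[0,3,0]],"rotation":[[0,0,0],[0,0,0],[0,0,0],[0,0,0],[0,0,0],[0,0,0],[0,0,0],[0,0,0]],"claw":[1,1,1,1,1,1,1,1]}'
python3 -c "
from h import *
tip()"
```

```text
time: 22.0
tool_pos: [0.5198, -0.1631, 0.0217]
ee_rot: [-3.142, -0.0, -0.09]
wrist_force: [-0.0, 4.3, -2.1]
width: 0.0302
t 22.00 tcp [ 0.5198 -0.1631  0.0217] rpy [-3.142 -0.    -0.09 ] F [-0.01  4.3  -2.15] T [ 0.77 -0.09 -0.11] w 0.0302 q [-0.41  0.18  1.64  0.    1.32 -0.32]
tip [0.5356 0.0252 0.0117] riser x,y -0.2652 0.0209
```

```bash
python3 -m handwheel '{"delta_pos":[[0,3,0],[0,3,0],[0,2,0],[0,1,0],[0,0,0],[0,0,0],[0,0,0],[0,0,0]],"rotation":[[0,0,0],[0,0,0],[0,0,0],[0,0,0],[0,0,0],[0,0,0],[0,0,0],[0,0,0]],"claw":[1,1,1,1,1,1,1,1]}'
python3 -c "
from h import *
tip(); snap('top','t9.png',(180,150,430,350),3)"
```

```text
time: 23.0
tool_pos: [0.5191, -0.1721, 0.0218]
ee_rot: [3.141, -0.001, -0.09]
wrist_force: [0.7, 3.4, -2.6]
width: 0.0297
t 23.00 tcp [ 0.5191 -0.1721  0.0218] rpy [ 3.141e+00 -1.000e-03 -9.000e-02] F [ 0.65  3.36 -2.59] T [0.52 0.05 0.01] w 0.0297 q [-0.42  0.19  1.63 -0.    1.32 -0.33]
tip [0.5348 0.0163 0.0117] riser x,y -0.2742 0.0209
```

View pics/t9.png

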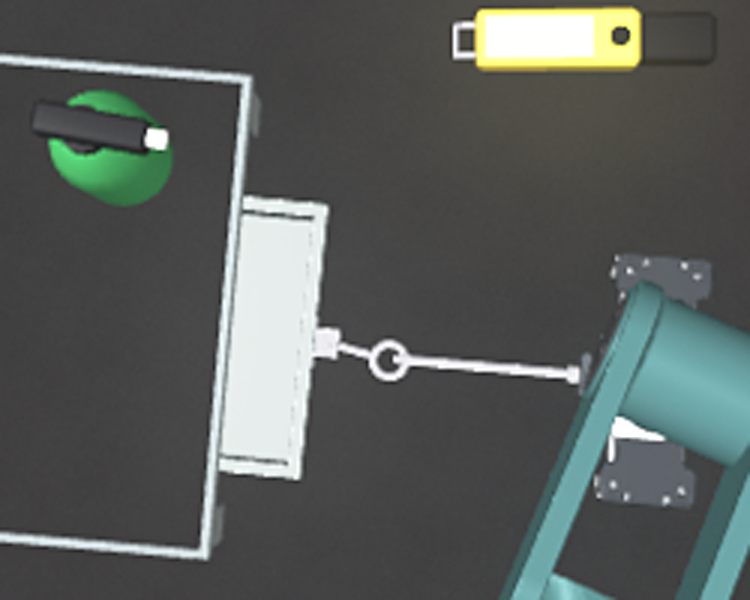

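```bash
python3 -c "
from h import *
s=robot.snapshot('top')
A=pt(s,180+328/3,150+206/3,.058);B=pt(s,180+300/3,150+478/3,.058)
u=np.array([.0890,.9960]); c=np.array([.58,.2875])
for p in (A,B,(A+B)/2): print(p.round(4),((p[:2]-c)@u).round(4))
L1=pt(s,180+250/3,150+76/3,.112);L2=pt(s,180+208/3,150+556/3,.112)
for p in (L1,L2): print(p.round(4),((p[:2]-c)@u).round(4))
"
```

```text
[0.6523 0.0694 0.058 ] -0.2108
[0.4432 0.0911 0.058 ] -0.2078
[0.5478 0.0803 0.058 ] -0.2093
[0.7449 0.1243 0.112 ] -0.1479
[0.3894 0.1547 0.112 ] -0.1492
```

```bash
python3 -m handwheel '{"delta_pos":[[0,-2,0],[0,-2,0],[0,-2,0],[0,0,0],[0,0,-2],[0,0,-3],[0,0,-3],[0,0,0]],"rotation":[[0,0,0],[0,0,0],[0,0,0],[0,0,0],[0,0,0],[0,0,0],[0,0,0],[0,0,0]],"claw":[1,1,1,1,1,1,1,1]}'
python3 -c "
from h import *
tip()"
```

```text
time: 24.1
tool_pos: [0.5199, -0.1661, 0.0303]
ee_rot: [3.141, -0.001, -0.09]
wrist_force: [0.8, -0.3, -1.9]
width: 0.0297
t 24.10 tcp [ 0.5199 -0.1661  0.0303] rpy [ 3.141e+00 -1.000e-03 -9.000e-02] F [ 0.8  -0.26 -1.95] T [-0.06  0.07 -0.03] w 0.0297 q [-0.41  0.18  1.63  0.    1.34 -0.32]
tip [0.5357 0.0223 0.0202] riser x,y -0.2681 0.0205
```

Tension is gone and nothing binds; lift clear.

```bash
python3 -m handwheel '{"delta_pos":[[0,0,-3],[0,0,-4],[0,0,-4],[0,0,-5],[0,0,-5],[0,0,0],[0,0,0],[0,0,0]],"rotation":[[0,0,0],[0,0,0],[0,0,0],[0,0,0],[0,0,0],[0,0,0],[0,0,0],[0,0,0]],"claw":[1,1,1,1,1,1,1,1]}'
python3 -c "
from h import *
tip(); snap('top','t10.png',(180,150,430,350),3)"
```

```text
time: 25.1
tool_pos: [0.5194, -0.1658, 0.0504]
ee_rot: [-3.141, 0.0, -0.09]
wrist_force: [0.2, 0.0, -2.6]
width: 0.03
t 25.10 tcp [ 0.5194 -0.1658  0.0504] rpy [-3.141  0.    -0.09 ] F [ 0.19  0.   -2.58] T [-0.09  0.03  0.01] w 0.0300 q [-0.41  0.16  1.6   0.    1.38 -0.32]
tip [0.5351 0.0225 0.0405] riser x,y -0.2679 0.0211
```

View pics/t10.png

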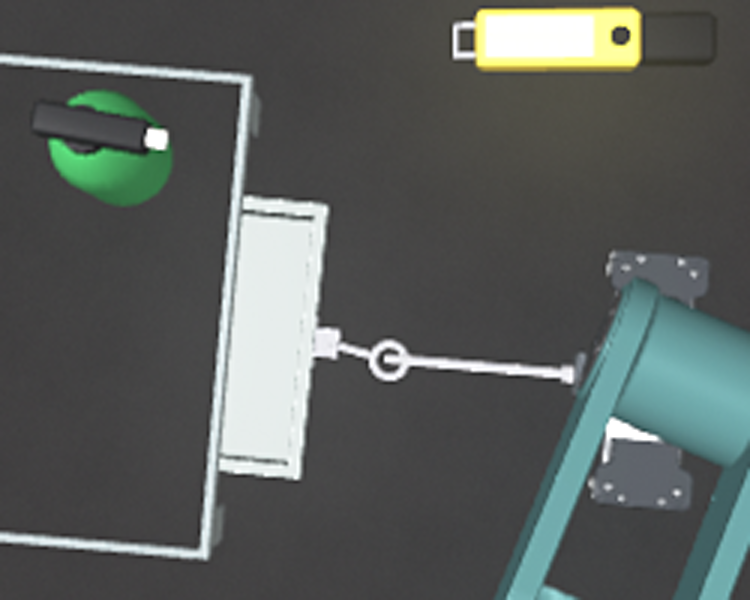

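```bash
python3 -m handwheel '{"delta_pos":[[0,5,0],[0,15,0],[0,18,0],[0,18,0],[0,18,0],[0,12,0],[0,4,0],[0,0,0]],"rotation":[[0,0,0],[0,0,0],[0,0,0],[0,0,0],[0,0,0],[0,0,0],[0,0,0],[0,0,0]],"claw":[1,1,1,1,1,1,1,1]}'
python3 -m handwheel '{"delta_pos":[[0,0,8],[0,0,8],[0,0,8],[0,0,6],[0,0,4],[0,0,2],[0,0,0],[0,0,0]],"rotation":[[0,0,0],[0,0,0],[0,0,0],[0,0,0],[0,0,0],[0,0,0],[0,0,0],[0,0,0]],"claw":[1,1,1,1,1,1,1,1]}'
python3 -c "
from h import *
tip(); snap('top','t11.png',(180,150,480,350),2.6)"
```

```text
time: 26.15
tool_pos: [0.5115, -0.2556, 0.0507]
ee_rot: [-3.141, -0.0, -0.09]
wrist_force: [-0.5, -0.0, -2.6]
width: 0.0298
time: 27.15
tool_pos: [0.5117, -0.2557, 0.0151]
ee_rot: [3.141, -0.001, -0.09]
wrist_force: [1.4, -0.0, -2.4]
width: 0.0296
t 27.15 tcp [ 0.5117 -0.2557  0.0151] rpy [ 3.141e+00 -1.000e-03 -9.000e-02] F [ 1.44 -0.02 -2.35] T [-0.06  0.07 -0.  ] w 0.0296 q [-0.56  0.25  1.58  0.    1.32 -0.47]
tip [ 0.5275 -0.0674  0.005 ] riser x,y -0.3582 0.0207
```

View pics/t11.png

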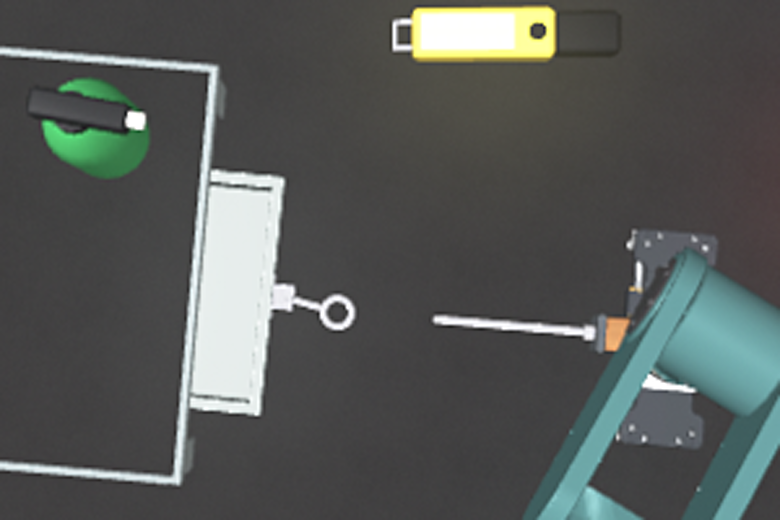

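Hook clear of the eye, tray stays put. Lower the last ~4.5 mm, then open.

```bash
python3 -m handwheel '{"delta_pos":[[0,0,1.5],[0,0,1],[0,0,1],[0,0,1],[0,0,0],[0,0,0],[0,0,0],[0,0,0]],"rotation":[[0,0,0],[0,0,0],[0,0,0],[0,0,0],[0,0,0],[0,0,0],[0,0,0],[0,0,0]],"claw":[1,1,1,1,1,1,1,1]}'
python3 -c "
from h import *
tip()"
python3 -m handwheel '{"delta_pos":[[0,0,0],[0,0,0],[0,0,0],[0,0,0],[0,0,0],[0,0,0],[0,0,0],[0,0,0]],"rotation":[[0,0,0],[0,0,0],[0,0,0],[0,0,0],[0,0,0],[0,0,0],[0,0,0],[0,0,0]],"claw":[0.6,0.3,0,-0.5,-1,-1,-1,-1]}'
```

```text
time: 28.2
tool_pos: [0.5115, -0.2556, 0.0103]
ee_rot: [-3.142, -0.001, -0.09]
wrist_force: [0.3, -0.3, -2.6]
width: 0.03
t 28.20 tcp [ 0.5115 -0.2556  0.0103] rpy [-3.142e+00 -1.000e-03 -9.000e-02] F [ 0.28 -0.31 -2.62] T [ 0.01  0.05 -0.03] w 0.0300 q [-0.56  0.25  1.58  0.    1.31 -0.47]
tip [ 5.273e-01 -6.720e-02  3.000e-04] riser x,y -0.358 0.0209
time: 29.2
tool_pos: [0.5115, -0.2556, 0.0102]
ee_rot: [-3.142, -0.001, -0.09]
wrist_force: [0.0, -0.1, 0.1]
width: 0.0894
```

```bash
python3 -m handwheel '{"delta_pos":[[0,0,0],[0,0,-10],[0,0,-20],[0,0,-40],[0,0,-40],[0,0,-40],[0,0,0],[0,0,0]],"rotation":[[0,0,0],[0,0,0],[0,0,0],[0,0,0],[0,0,0],[0,0,0],[0,0,0],[0,0,0]],"claw":[-1,-1,-1,-1,-1,-1,-1,-1]}'
python3 -c "
from h import *
st(); snap('top','t12.png',(180,150,480,350),2.6); snap('scene','s12.png'); snap('wrist','w12.png')"
```

```text
time: 30.2
tool_pos: [0.5111, -0.2554, 0.1598]
ee_rot: [-3.141, 0.0, -0.09]
wrist_force: [0.1, 0.3, -1.5]
width: 0.0939
t 30.20 tcp [ 0.5111 -0.2554  0.1598] rpy [-3.141  0.    -0.09 ] F [ 0.13  0.3  -1.49] T [-0.06  0.07  0.01] w 0.0939 q [-0.56  0.15  1.39  0.    1.6  -0.47]
```

View pics/t12.png

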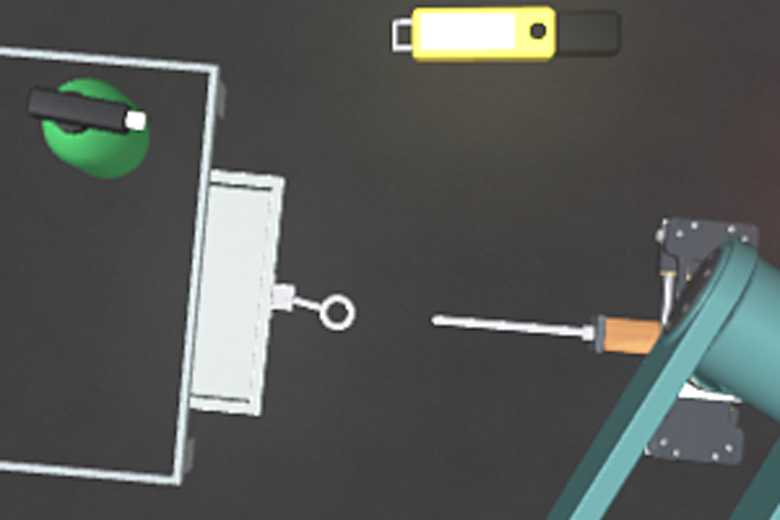

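View pics/s12.png

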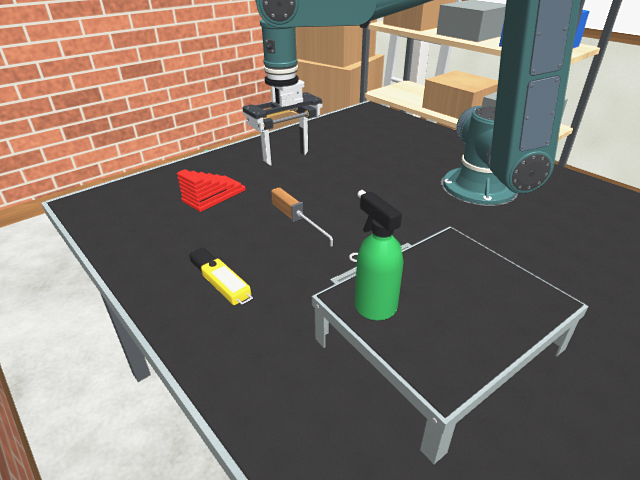

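View pics/w12.png

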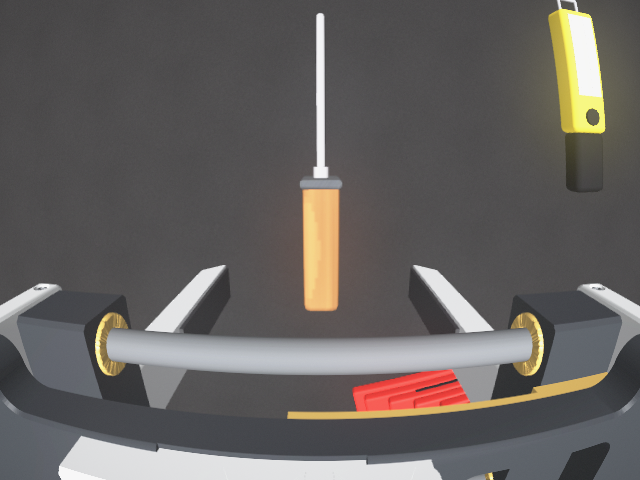

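```bash
python3 -c "
from h import *
print(robot.close_job()); st()"
```

```text
the job is handed in; nothing more can be done
None
the job is handed in; nothing more can be done
```

I drew the tray out with the hooked rod, laid the rod on the open rubber and handed the job in at about 30.4 s of the 64 s.

**How it went**
- I did not feel for the eye. From a low, tilted pose in front of the ledge, the wrist camera could see it: about 10° off straight ahead, ring centre near (0.549, 0.178).
- I gripped the rod, passed it under the ledge and lowered the hook into the ring. No contact showed in the readings taken on the way down. The pull read about 4–5 N at the wrist against the 12 N limit, seen only at the end of each move.
- I then slackened the hook, lifted it out, backed the rod off 90 mm and set it down before opening the gripper.

**Last checks**
- **Tray position:** the top view puts the front wall about 59 mm in front of the ledge. Working back from the hook position gives about 54 mm. Both clear the required 40 mm. The tray's rim also measured about 10 mm wider than its stated 200 mm, so I trust the lower figure more.
- **Rod:** it lies flat, its tip roughly 130 mm from the eye's pin and not touching the tray.
- **Bystanders:** bottle, torch and chock look unmoved and the bottle is upright in the final images.

**Not confirmed**
- **Key:** I saw something that looked like it in the tray at the start, but it was under the deck in the last pictures. That it is still in the tray is inferred from the slow, level pull.
- **Catching the eye behind the ledge (step 2):** by my estimates the tray had moved 20 mm with roughly 8 mm of hook travel left behind the ledge. My positions are good to about 2 mm.

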